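# Fasten a shelf bracket to its rail with a quarter-turn thumbscrew

## Task

Fasten the white shelf bracket to the blue rail with the red thumbscrew: put the screw's foot through the slot of the bracket, slide the bracket along the rail until the hidden slot underneath lines up and the foot can be pressed down through both, then turn it about a quarter turn clockwise until it stops and let go, so that it stays locked down. Feel for the slot gently, never pressing the screw hard against the rail or bracket, and leave the other things on the desk where they are.

Things in the scene. Friction and masses are not known exactly. Their poses are not given: they have to be found in the camera images.
- screw: red thumbscrew, loose, about 60 g, upright in the holder. Origin: centre of its foot's underside, z up. From the bottom: steel T-foot 24 (x) x 7 (y) x 6 mm high; shank 7 mm diameter, 17 mm long; red collar 28 mm diameter, 4 mm thick (z 23-27 mm); flat red wing to grip 30 (x) x 10 (y) x 30 mm high (z 27-57 mm). Wing and foot lie along the same x axis
- holder: yellow block on a black base, fixed, 60 x 60 x 34 mm, origin at the centre of its underside. A slot 28 (its x) x 11 mm (its y) in the top holds the thumbscrew; the collar rests on the top (foot underside 11 mm above the desk). It stands either to the left or to the right of the rail, the green bin on the other side.
- rail: blue steel channel on the desk, fixed, 80 (x) x 270 (y, length) x 60 mm high, origin: centre of underside. Inside, hidden under the bracket, is a sprung steel plate, top 59 mm above the desk, 5 mm thick, with a slot 28 (x) x 11 mm (y) on the centre line. It is under the bracket's slot at some value of bracket between 0.035 and 0.070 that cannot be seen and must be felt for
- receiver_spring (a point): point on the rail's centre line, mid-length, 59 mm up (not the hidden slot). A spring plunger fills the hidden slot flush with the plate's top: it yields at about 3 N, takes about 8 N at full depth and pushes an unlocked screw back out. The plate itself gives 1 mm per 4 N (after 3 N, 4 mm at most). Collar pressed down on the bracket = foot 5 mm clear below the plate
- receiver_stop (a point): point on the rail's centre line, mid-length, 54 mm up: underside of the hidden plate. Turned clockwise (from above) the foot goes under the plate; stops end the turn at 90 degrees; anticlockwise is blocked. Let go, the locked screw rises and stays, foot underside 48 mm above the desk
- bracket (a joint): position (m) of the white steel shelf bracket along the rail, 0 to 0.080, growing to the rail's +y, friction about 2.5 N; it cannot leave the rail. At 0 its slot is 35 mm on the -y side of the rail's middle. Base plate 78 (x) x 170 (y) x 6 mm, upper face 66 mm above the desk; an upright plate 60 (x) x 8 (y) x 45 mm high stands on it 79 mm to the -y side of the slot
- bracket_slot (a point): centre of the slot 28 (x) x 11 mm (y) through the bracket's base plate, at the upper face of the plate; same axes as the rail (x across it, y along it, z up)
- bin: green open bin 90 x 90 x 45 mm, fixed, origin at the centre of its underside
- tape: roll of brown tape 90 mm diameter, 48 mm high, a bystander; origin at the centre of its underside
- carton: cardboard carton 90 x 130 x 70 mm, a bystander; origin at the centre of its underside
- stapler: blue and black stapler 150 x 36 x 50 mm, a bystander; origin at the centre of its underside
- mug: white mug 80 mm diameter, 90 mm high, a bystander; origin at the centre of its underside
- driver: screwdriver with a yellow handle lying on the desk, a bystander; origin near its middle
- spare: spare white angle bracket 110 x 50 x 65 mm, a bystander; origin at the centre of its underside
Mind the look-alikes: they are no part of the job. Of the things shaped like the screw, the red one is meant.

How it is judged (in metres and radians):
On the way:
1. the foot is pressed through both slots, not yet turned (z of screw in the frame of bracket_slot below -0.018 m and horizontal distance between screw and bracket_slot below 0.006 m and angle between the x axis of screw and the x axis of rail, either way round below 0.5 rad).
At the end, for the whole second after the job is handed in: thumbscrew released, upright (0.2 rad) and at rest within 6 mm of the centre of the bracket's slot, its foot through both plates (foot underside 15.5 mm or more below the bracket's upper face) and turned 60 degrees or more across the slots (z of screw in the frame of bracket_slot below -0.0155 m and horizontal distance between screw and bracket_slot below 0.006 m and angle between the x axis of screw and the x axis of rail, either way round above 1.05 rad and angle between screw's own z axis and vertical below 0.2 rad and linear speed of screw below 0.02 m/s); the robot touches nothing.
It fails at once if the thumbscrew is pressed with more than 50 N on the rail, receiver or bracket (contact force between screw and rail above 50 N).
It fails at once if a bystander is moved by more than 30 mm (distance of any of tape, carton, stapler, mug, driver, spare from where it was at the start of the episode above 0.03 m).
It also fails if it takes over 64 s, if anything falls off the work surface, if the arm or the gripper's body presses on something with over 40 N, if the wrist force passes 120 N, or if a joint passes its speed limit or range.

## Robot

A 6-joint arm with a two-finger parallel gripper is mounted at the origin on the work surface. World frame = base frame: x ahead of the robot, y to its left, z up, the work surface at z = 0. Lengths are in mm, angles in rad, forces in N, time in s.
With the tool pointing down it reaches from about 425 to 1125 mm from the base axis. Payload 14.9 kg.
Tool frame: the origin (TCP) lies at the very end of the fingers, on their centre line; the grasp point (between the pads) lies 19 mm behind it (arm.pinch_z is the distance from the TCP to the grasp point, in mm); z points along the fingers, x is the direction in which the jaws open and shut, and the axes are right-handed (so a half turn about z gives the same grasp; the last joint's range is limited). The gripper opens to 91 mm and grips with 3 to 60 N. Pads are 32 mm wide; open, the fingers measure 118 mm over their backs; the gripper's body (76 mm by 178 mm) begins 60 mm behind the grasp point.
Start: joints at [-1.219, 0.379, 1.734, -0, 1.028, -0.033], TCP at [262.758, -648.827, 213.932] pointing down, gripper open.
Joint ranges: [-2.77, 2.77], [-0.74, 2.19], [0, 2.66], [-1.06, 4.2], [0.31, 2.87], [-3.08, 3.08]. Speed limits (rad/s): [1.89, 1.89, 2.39, 3.14, 3.14, 3.14].

## Interface

Orientations are given as a unit quaternion [x, y, z, w].
In Python, from station import arm gives the robot as it stands. The module is installed in compiled form; this text tells all that it offers.
- The arm moves only by the shell command python3 -m pendant 'ROWS' [OPENING]. ROWS is a JSON object of lists of equal length, an entry for each row: "translation": the shift along the world's x, y, z in m, a list of three; "yaw": the turn about the world's z in degrees. A call has 1 to 10 rows; each row shifts and turns the commanded pose from where the row before left it; what a row does not reach is not made up. A row lasts 1/12 s, in which the tool goes at most 41.7 mm and 7.16 degrees, less where a joint would pass 70% of its speed; a pose out of reach is approached as far as the arm can. A call is refused whole if a number of a shift passes 0.0417 or a number of a turn 7.16, either way. A call with a gripper value outside its range is refused whole. OPENING is the finger opening in m, from 0 to 0.0912, set as the call begins (- or left out, the last holds). The fingers move at their own pace and stop on an object; the grip force is fixed at half the most. Time passes only in rows, so rows that do not move let the fingers close. It gives the time, the measured TCP pose, the force and the opening at its end, in the units of the state.
- arm.get_obs(): the state, without advancing time (a new reading comes with each control period).
- arm.grab_frame(name): name is "side" or "top" or "wrist"; returns the picture (420x560x3 uint8, red, green, blue); there is no depth.
- arm.camera_info(name): a dict with "intrinsics" (3x3 intrinsics, pixels), "pose" (4x4, takes a point from camera to world coordinates); the wrist camera has in their place "tool_from_camera" (4x4, takes a point from camera to tool coordinates, whose origin is the TCP and whose axes are the tool frame's). Camera axes: x right, y up, looking along -z (the intrinsics and any distortion apply to the point x, -y, -z); pixel columns grow to the right and rows downward; lengths in mm; the calibration is good to about 2 mm. The wrist camera is an equidistant fisheye: a pixel r from the principal point sees the ray r / f radians off the axis. A picture is of the moment at which its call begins: read the wrist's pose just before it. camera_info takes no time and is no camera call.
- arm.finish_job(): hands the job in, once; it reports no verdict.
The state is a dict: "time_s": time; "q": joint angles; "joint_vel": joint speeds; "joint_torque": joint torques, N m; "tcp_pos": TCP position; "tcp_rot": TCP orientation; "force": force on the tool from outside, world axes, zero at the start; "ft_torque": the same for the moment, N m; "grip_width": opening from 0.0 (shut) to 1.0 (fully open).
Only numpy, scipy, OpenCV 4.12 (cv2) and the standard library are available. Lean on these libraries where they do the work, as an engineer would, in place of code of your own. Each camera call takes 0.05 s, during which the arm holds its last target.

## Working session

There is one attempt and no reset: what is moved stays moved. The work goes in short steps, Python scripts to look and compute and a shell command to move; the robot and the scene stay as the last step left them, time stands still between calls to the robot, and variables do not carry over. Pictures are saved under pics/ and viewed, and the job is handed in when it is done.

```bash
mkdir -p pics
python3 - <<'E'
from station import arm
import cv2
o=arm.get_obs();print(o)
for n in("side","top","wrist"):
    cv2.imwrite(f"pics/{n}0.png",arm.grab_frame(n)[:,:,::-1]); print(n,arm.camera_info(n))
print(arm.pinch_z)
E
```

```text
{'time_s': 0.0, 'q': array([-1.21932666e+00,  3.79439586e-01,  1.73482094e+00, -5.17143967e-06,
        1.02851867e+00, -3.33098354e-02]), 'joint_vel': array([ 0.00220566, -0.00114994,  0.00073127, -0.00040739, -0.00143113,
        0.00026099]), 'joint_torque': array([-3.55959455e-03, -7.63715672e+01, -4.34372556e+01,  6.49095140e-02,
        4.24318691e-02, -1.76093840e-04]), 'tcp_pos': array([ 262.58709294, -648.41711166,  213.24668543]), 'tcp_rot': array([ 8.29263757e-01, -5.58857109e-01, -4.81960708e-04, -3.45961489e-04]), 'force': array([ 0.86172983,  1.24624482, -0.62109709]), 'ft_torque': array([-0.04094809,  0.02071838,  0.00896087]), 'grip_width': 0.9998073510701146}
side {'intrinsics': array([[408.25804973,   0.        , 280.80241286],
       [  0.        , 408.25804973, 205.4098474 ],
       [  0.        ,   0.        ,   1.        ]]), 'pose': array([[-9.27975398e-01,  1.89897689e-01, -3.20625214e-01,
         3.03192487e+02],
       [-3.72641382e-01, -4.73462988e-01,  7.98104755e-01,
         7.84332400e+02],
       [-2.45923185e-04,  8.60099801e-01,  5.10125742e-01,
   
[... 476 characters left out ...]
64883e-03,  1.52256008e-01,  9.88323754e-01,
         1.58873779e+03],
       [ 0.00000000e+00,  0.00000000e+00,  0.00000000e+00,
         1.00000000e+00]])}
wrist {'intrinsics': array([[325.1922621 ,   0.        , 275.73533182],
       [  0.        , 325.1922621 , 208.45023045],
       [  0.        ,   0.        ,   1.        ]]), 'tool_from_camera': array([[ 9.99998492e-01, -1.69692681e-03,  3.69566366e-04,
        -2.08819353e+00],
       [-1.52566183e-03, -9.60029296e-01, -2.79895380e-01,
        -7.86416708e+01],
       [ 8.29756513e-04,  2.79894394e-01, -9.60030437e-01,
        -1.70178306e+02],
       [ 0.00000000e+00,  0.00000000e+00,  0.00000000e+00,
         1.00000000e+00]])}
18.8
```

View pics/side0.png

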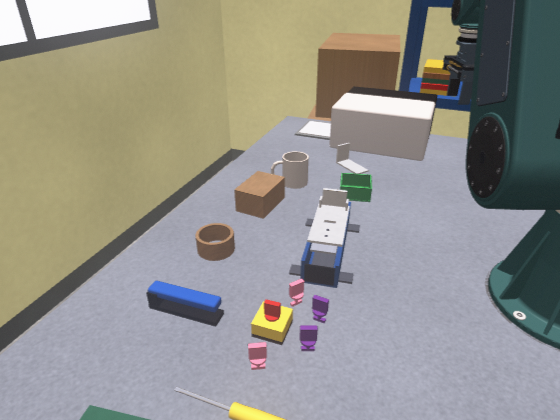

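View pics/top0.png

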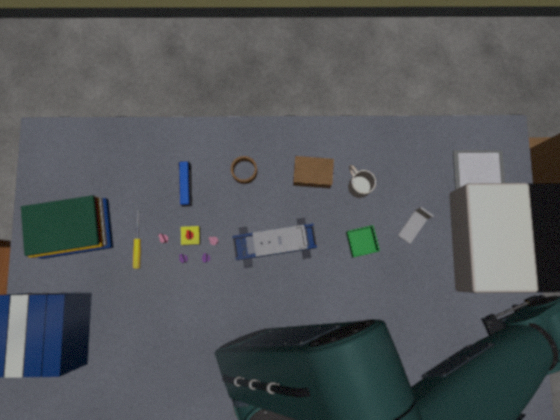

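View pics/wrist0.png

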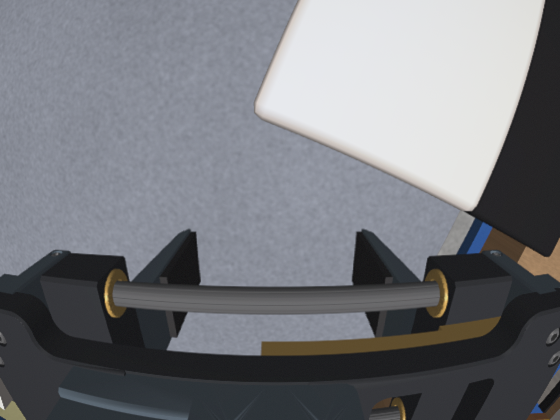

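The red screw sits in the yellow holder, at about (189,235) in the top view and (272,312) in the side view. The look-alikes stand loose on the desk: pink at (163,238) and (213,241), purple at (183,258) and (206,257). I'll enlarge the views to confirm and then measure.

```bash
cat > h.py <<'E'
import numpy as np, cv2
from station import arm
from scipy.spatial.transform import Rotation as R
def ray(n,u,v,obs=None):
    ci=arm.camera_info(n);K=ci["intrinsics"]
    x=(u-K[0,2])/K[0,0];y=(v-K[1,2])/K[1,1]
    if n=="wrist":
        r=np.hypot(x,y);s=np.sin(r)/r if r>1e-9 else 1
        d=np.array([x*s,-y*s,-np.cos(r)])
        T=np.eye(4);T[:3,:3]=R.from_quat(obs["tcp_rot"]).as_matrix();T[:3,3]=obs["tcp_pos"]
        P=T@ci["tool_from_camera"]
    else: d=np.array([x,-y,-1.]);P=ci["pose"]
    return P[:3,3],P[:3,:3]@d
def onplane(n,u,v,z,obs=None):
    c,d=ray(n,u,v,obs);return c+d*(z-c[2])/d[2]
def proj(n,p,obs=None):
    ci=arm.camera_info(n);K=ci["intrinsics"]
    if n=="wrist":
        T=np.eye(4);T[:3,:3]=R.from_quat(obs["tcp_rot"]).as_matrix();T[:3,3]=obs["tcp_pos"]
        P=T@ci["tool_from_camera"]
    else:P=ci["pose"]
    q=P[:3,:3].T@(np.array(p)-P[:3,3]);x,y,z=q[0],-q[1],-q[2]
    if n=="wrist":
        r=np.hypot(x,y);t=np.arctan2(r,z);k=t/max(r,1e-9)
    else:k=1/z
    return K[0,2]+K[0,0]*x*k,K[1,2]+K[1,1]*y*k
def blobs(im,lo,hi,amin=15):
    h=cv2.cvtColor(im,cv2.COLOR_RGB2HSV)
    m=cv2.inRange(h,np.array(lo),np.array(hi))
    n,l,s,c=cv2.connectedComponentsWithStats(m)
    out=[]
    for i in range(1,n):
        if s[i,4]>=amin:
            p=np.argwhere(l==i)[:,::-1].astype(np.float32)
            out.append((s[i,4],c[i],cv2.minAreaRect(p)))
    return sorted(out,key=lambda a:-a[0])
E
python3 - <<'E'
from h import *
t=cv2.imread("pics/top0.png");s=cv2.imread("pics/side0.png")
cv2.imwrite("pics/topc.png",cv2.resize(t[205:275,125:325],None,fx=4,fy=4,interpolation=cv2.INTER_CUBIC))
cv2.imwrite("pics/sidec.png",cv2.resize(s[180:380,230:380],None,fx=3,fy=3,interpolation=cv2.INTER_CUBIC))
t=t[:,:,::-1]
for nm,lo,hi,z in(("yellow",(22,120,80),(35,255,255),34),("red",(0,200,80),(8,255,255),57),("green",(50,120,60),(70,255,255),45)):
    for a,c,r in blobs(t,lo,hi): print(nm,a,c,r,onplane("top",*c,z).round(1))
E
```

```text
yellow 265 [190.12830189 235.07924528] ((190.0, 235.0), (18.0, 18.0), 90.0) [521.  281.7  34. ]
yellow 203 [136.34975369 253.05418719] ((136.5, 253.0), (28.0, 7.0), 90.0) [462.5 458.5  34. ]
yellow 166 [ 64.87349398 250.3373494 ] ((64.67704772949219, 250.5475616455078), (3.110811471939087, 74.1456298828125), 80.40686798095703) [473.1 695.3  34. ]
green 692 [362.45953757 240.90751445] ((362.5633239746094, 240.86587524414062), (25.941499710083008, 27.09960174560547), 76.60750579833984) [ 496.8 -291.2   45. ]
```

View pics/topc.png

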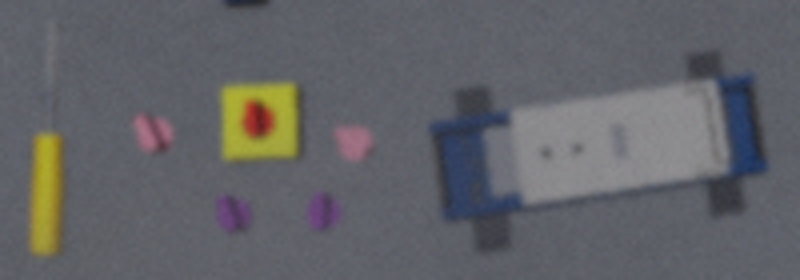

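View pics/sidec.png

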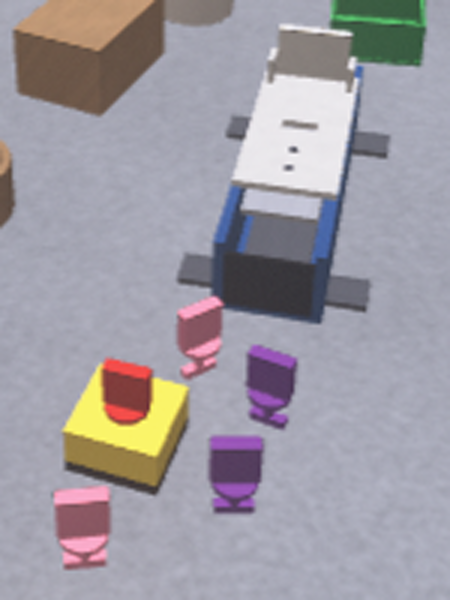

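The crops confirm that the red screw stands in the yellow holder, and that all four look-alikes stand on the desk beside it. The bracket slot is at about (280,240) in the top view. Next I'll measure the slot and the rail angle.

Run:
```python
from h import *
t=cv2.imread("pics/top0.png")[:,:,::-1]
for nm,u,v,z in (("slot",125+620/4,205+140/4,66),("rail c1",125+432/4,205+124/4,60),("c2",125+448/4,205+219/4,60),("c3",125+751/4,205+76/4,60),("c4",125+765/4,205+171/4,60)):
    print(nm,onplane("top",u,v,z).round(1))
s=(297/3+230+.5,124/3+180)
print("slot side",onplane("side",*s,66).round(1))
# red
r=t.astype(int);m=(r[:,:,0]>130)&(r[:,:,1]<70)&(r[:,:,2]<70)
p=np.argwhere(m);print(len(p),p.mean(0)[::-1],onplane("top",*p.mean(0)[::-1],45))
```

```text
slot [500.  -17.9  66. ]
rail c1 [514.7 136.2  60. ]
c2 [437.1 122.5  60. ]
c3 [ 552.6 -126.3   60. ]
c4 [ 474.3 -136.4   60. ]
slot side [500.3 -17.8  66. ]
21 [189.         234.52380952] [521.85613891 283.43418448  45.        ]
```

```bash
python3 -m pendant '{"translation":[[0.005,0.04,0],[0.005,0.04,0],[0.005,0.04,0],[0.005,0.04,0],[0.005,0.04,0],[0.01,0.04,0],[0.01,0.04,0],[0.01,0.04,0],[0.01,0.04,0],[0.01,0.04,0]],"yaw":[7,7,7,7,7,7,7,7,7,7]}'
```

```text
time_s: 0.98
tcp_pos: [337.5, -247.0, 213.9]
tcp_rot: [1.0, 0.021, 0.0, 0.0]
force: [1.4, -0.5, -0.3]
grip_width: 0.997
```

```bash
python3 -m pendant '{"translation":[[0.018,0.04,0],[0.018,0.04,0],[0.018,0.04,0],[0.018,0.04,0],[0.018,0.04,0],[0.018,0.04,0],[0.018,0.04,0],[0.018,0.04,0],[0.018,0.04,0],[0.018,0.04,0]],"yaw":[7,7,7,7,7,7,7,7,7,7]}'; python3 -m pendant '{"translation":[[0,0.04,0],[0,0.04,0],[0,0.04,-0.01],[0,0.01,-0.02],[0,0,-0.02],[0,0,0]],"yaw":[7,7,4,0,0,0]}'
python3 - <<'E'
from h import *
o=arm.get_obs();print(o["tcp_pos"],o["tcp_rot"],o["q"])
im=arm.grab_frame("wrist");np.save("w1.npy",im);import pickle;pickle.dump(o,open("w1.pkl","wb"))
cv2.imwrite("pics/w1.png",im[:,:,::-1])
r=im.astype(int);m=((r[:,:,0]>110)&(r[:,:,1]<60)&(r[:,:,2]<60)).astype(np.uint8)
for b in blobs(im,(20,130,80),(35,255,255),100):print(b,onplane("wrist",*b[1],34,o))
E
```

```text
time_s: 1.82
tcp_pos: [509.0, 133.5, 213.9]
tcp_rot: [0.807, 0.591, 0.0, 0.0]
force: [0.4, -1.6, -0.0]
grip_width: 1.001
time_s: 2.32
tcp_pos: [506.6, 261.2, 160.4]
tcp_rot: [0.706, 0.708, -0.002, -0.001]
force: [-1.3, -0.7, -0.5]
grip_width: 1.001
[506.58675013 261.18617945 160.4173076 ] [ 0.70622928  0.70797862 -0.00239353 -0.00086509] [ 4.35153424e-01  2.51795530e-01  2.02279454e+00 -3.09817275e-05
  8.72092667e-01 -1.13809687e+00]
(np.int32(3084), array([300.29507134, 210.98962387]), ((300.9109191894531, 213.4168701171875), (64.23768615722656, 62.03209686279297), 88.02507019042969)) [514.12238249 286.41735512  34.        ]
(np.int32(1822), array([461.05708013, 158.99231614]), ((461.2183837890625, 160.0801544189453), (21.401105880737305, 90.46234130859375), 3.7640349864959717)) [458.06938128 452.96556122  34.        ]
(np.int32(1165), array([544.43090129, 227.26351931]), ((546.1328125, 230.51531982421875), (19.486099243164062, 89.40681457519531), 6.581944465637207)) [535.17265894 605.86316528  34.        ]
```

View pics/w1.png

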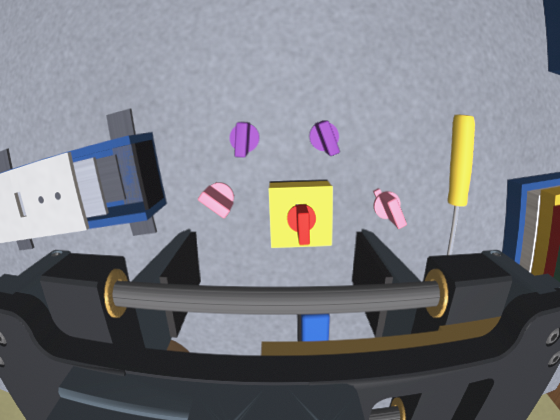

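The screw's collar is centred at about (301,217) px, the wing runs down to (303,243), and the holder square lies behind it. I'll refine the measurement on a crop.

Run:
```python
from h import *;import pickle
im=np.load("w1.npy");o=pickle.load(open("w1.pkl","rb"))
print(arm.get_obs()["tcp_pos"])
c=im[170:260,255:350,::-1];cv2.imwrite("pics/w1c.png",cv2.resize(c,None,fx=6,fy=6,interpolation=cv2.INTER_CUBIC))
a=im[170:250,0:200,::-1];cv2.imwrite("pics/w1r.png",cv2.resize(im[100:260,0:180,::-1],None,fx=4,fy=4,interpolation=cv2.INTER_CUBIC)[:600])
```

```text
[507.41317982 260.8668819  162.29479635]
```

View pics/w1c.png

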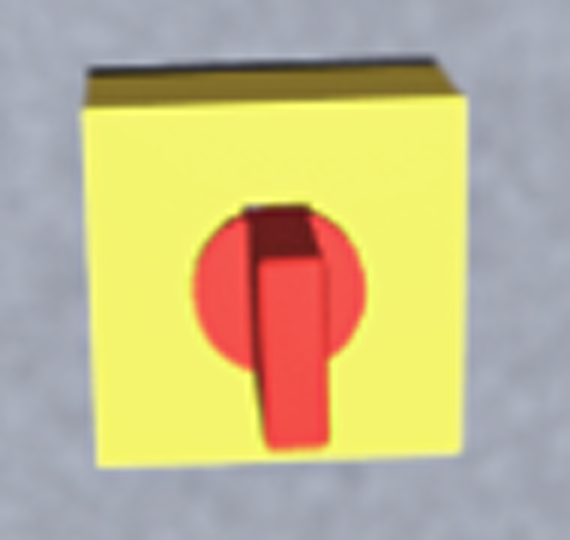

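View pics/w1r.png

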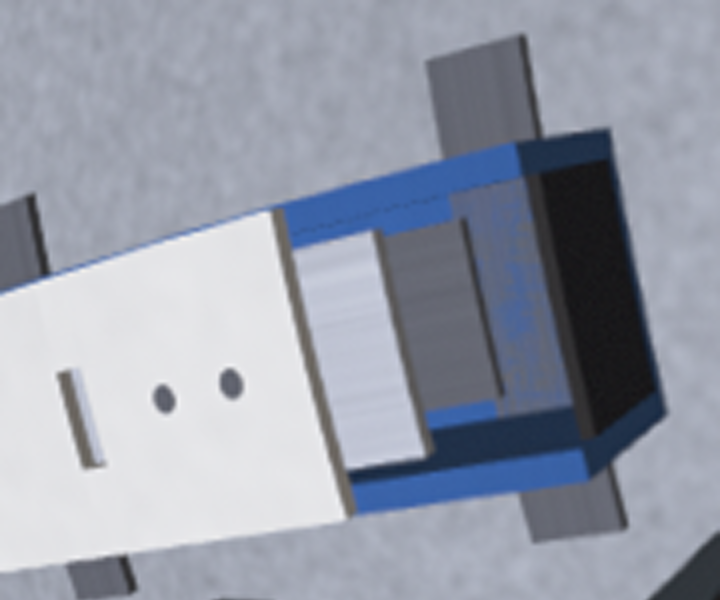

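Run:
```python
from h import *;import pickle
o=pickle.load(open("w1.pkl","rb"))
f=lambda u,v,z:onplane("wrist",255+u/6-.42,170+v/6-.42,z,o)[:2]
P=[f(u,v,68) for u,v in((258,257),(322,257),(329,447),(267,450))]
print(np.round(P,1),np.mean(P,0));a=(P[3]+P[2]-P[0]-P[1]);print("wing deg",np.degrees(np.arctan2(a[1],a[0])))
H=[f(u,v,34) for u,v in((82,107),(468,96),(462,453),(97,467))]
print(np.round(H,1),np.mean(H,0));a=(H[3]+H[2]-H[0]-H[1]);print("holder deg",np.degrees(np.arctan2(a[1],a[0])))
print("collar",f(279,290,38))
g=lambda u,v,z:onplane("wrist",u/4-.375,100+v/4-.375,z,o)[:2]
print("slot",[g(u,v,66).round(1) for u,v in((60,374),(77,370),(105,465),(87,467))])
print("rail end",g(520,142,60),g(587,482,60))
```

```text
[[505.4 281.5]
 [505.3 290.5]
 [534.3 292.6]
 [534.7 283.5]] [519.91984455 287.02913748]
wing deg 4.034623553185868
[[491.3 255.9]
 [489.1 316.4]
 [549.4 318.8]
 [551.8 258.2]] [520.39255587 287.32477665]
holder deg 2.189651769322528
collar [519.77747712 287.02461433]
slot [array([486.6, -18.3]), array([485.6, -10.9]), array([512.,  -6.]), array([512.7, -13.7])]
rail end [437.23552584 133.26332815] [516.02973082 143.15984223]
```

```bash
python3 -m pendant '{"translation":[[0.0125,0.024,-0.02],[0,0,-0.02],[0,0,-0.01],[0,0,0],[0,0,0],[0,0,0]],"yaw":[3,0,0,0,0,0]}'
python3 - <<'E'
from h import *
o=arm.get_obs();print(o["tcp_pos"],R.from_quat(o["tcp_rot"]).as_matrix()[:,0])
im=arm.grab_frame("wrist");np.save("w2.npy",im);import pickle;pickle.dump(o,open("w2.pkl","wb"))
print(arm.get_obs()["tcp_pos"])
cv2.imwrite("pics/w2.png",cv2.resize(im[200:350,180:380,::-1],None,fx=4,fy=4,interpolation=cv2.INTER_CUBIC))
s=arm.grab_frame("side");cv2.imwrite("pics/s2.png",cv2.resize(s[200:350,200:400,::-1],None,fx=4,fy=4,interpolation=cv2.INTER_CUBIC))
E
```

```text
time_s: 2.87
tcp_pos: [521.7, 284.8, 115.3]
tcp_rot: [0.688, 0.725, 0.001, 0.0]
force: [-0.1, 1.2, 0.2]
grip_width: 0.997
[521.73445552 284.83496625 115.27790156] [-5.22810548e-02  9.98632318e-01  4.30754348e-04]
[521.82291718 284.96772972 115.35028443]
```

View pics/w2.png

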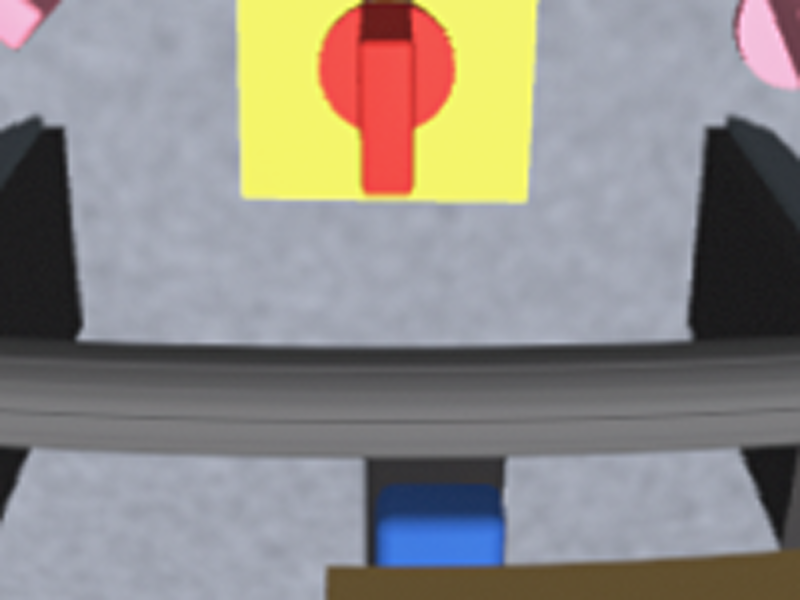

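View pics/s2.png

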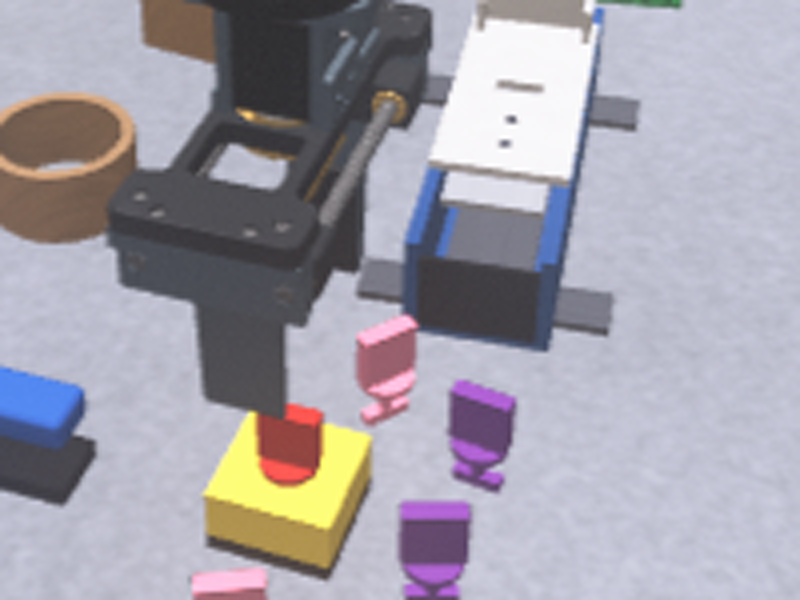

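Run:
```python
from h import *;import pickle
o=pickle.load(open("w2.pkl","rb"))
f=lambda u,v,z:onplane("wrist",180+u/4-.375,200+v/4-.375,z,o)[:2]
P=[f(u,v,68) for u,v in((358,41),(412,41),(413,193),(363,194))]
print(np.round(P,1),np.mean(P,0));a=(P[3]+P[2]-P[0]-P[1]);print("wing deg",np.degrees(np.arctan2(a[1],a[0])))
H=[f(u,v,34) for u,v in((527,202),(242,198))];print(H)
```

```text
[[505.7 281.4]
 [505.2 290.8]
 [533.9 292.8]
 [534.6 283.7]] [519.85743548 287.1803733 ]
wing deg 4.171002766890561
[array([549.40943897, 318.61649427]), array([551.69052009, 258.46648912])]
```

```bash
python3 -m pendant '{"translation":[[0,0,-0.025],[0,0,-0.025],[0,0,-0.015],[0,0,-0.008],[0,0,0],[0,0,0]],"yaw":[0,0,0,0,0,0]}'; python3 -m pendant '{"translation":[[0,0,0],[0,0,0],[0,0,0],[0,0,0],[0,0,0],[0,0,0],[0,0,0],[0,0,0]],"yaw":[0,0,0,0,0,0,0,0]}' 0.0
```

```text
time_s: 3.47
tcp_pos: [521.6, 285.2, 41.7]
tcp_rot: [0.688, 0.726, 0.0, 0.0]
force: [0.3, 0.3, 0.4]
grip_width: 0.999
time_s: 4.13
tcp_pos: [521.2, 285.1, 40.9]
tcp_rot: [0.688, 0.726, -0.0, -0.0]
force: [0.3, 0.3, -0.1]
grip_width: 0.442
```

```bash
python3 -m pendant '{"translation":[[0,0,0],[0,0,0],[0,0,0],[0,0,0],[0,0,0],[0,0,0],[0,0,0],[0,0,0]],"yaw":[0,0,0,0,0,0,0,0]}';python3 -m pendant '{"translation":[[0,0,0],[0,0,0],[0,0,0]],"yaw":[0,0,0]}'
```

```text
time_s: 4.8
tcp_pos: [521.2, 285.1, 40.9]
tcp_rot: [0.688, 0.726, -0.0, -0.0]
force: [0.1, 0.4, -0.2]
grip_width: 0.11
time_s: 5.05
tcp_pos: [521.2, 285.1, 40.9]
tcp_rot: [0.688, 0.726, -0.0, -0.0]
force: [0.0, -0.7, -1.1]
grip_width: 0.108
```

```bash
python3 -m pendant '{"translation":[[0,0,0.03],[0,0,0.03],[0,0,0.03],[-0.001,-0.02,0.01],[-0.003,-0.04,0],[-0.003,-0.04,0],[-0.003,-0.04,0],[-0.003,-0.04,0],[-0.003,-0.04,0],[-0.003,-0.04,0]],"yaw":[0,0,0,0,1,1,1,1,1,0]}'; python3 -m pendant '{"translation":[[-0.002,-0.02,0],[0,-0.02,-0.01],[0,0,-0.01],[0,0,0],[0,0,0],[0,0,0]],"yaw":[0,0,0,0,0,0]}'
python3 - <<'E'
from h import *
o=arm.get_obs();print(o["tcp_pos"],R.from_quat(o["tcp_rot"]).as_matrix()[:,0])
im=arm.grab_frame("wrist");np.save("w3.npy",im);import pickle;pickle.dump(o,open("w3.pkl","wb"))
print(arm.get_obs()["tcp_pos"])
cv2.imwrite("pics/w3.png",cv2.resize(im[180:330,180:380,::-1],None,fx=4,fy=4,interpolation=cv2.INTER_CUBIC))
s=arm.grab_frame("side");cv2.imwrite("pics/s3.png",cv2.resize(s[150:300,230:430,::-1],None,fx=4,fy=4,interpolation=cv2.INTER_CUBIC))
E
```

```text
time_s: 5.88
tcp_pos: [501.7, 23.4, 141.1]
tcp_rot: [0.655, 0.755, 0.0, 0.0]
force: [1.3, -0.4, -0.8]
grip_width: 0.106
time_s: 6.38
tcp_pos: [500.3, -14.1, 121.1]
tcp_rot: [0.655, 0.755, -0.0, -0.0]
force: [-0.8, 0.0, -0.9]
grip_width: 0.11
[500.34722086 -14.1410617  121.1180618 ] [-1.40774001e-01  9.90041752e-01  1.03329672e-04]
[500.48722374 -14.08893565 121.27272308]
```

View pics/w3.png

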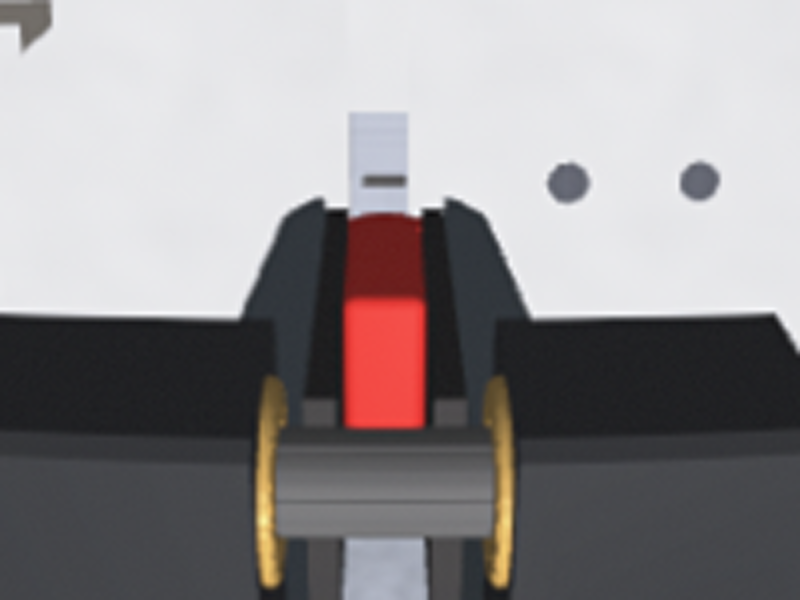

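View pics/s3.png

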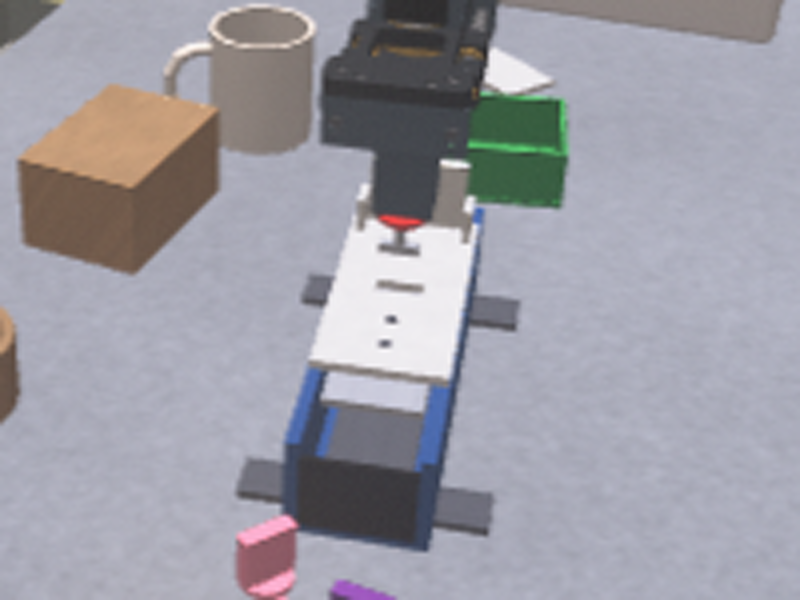

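In the wrist crop the slot runs over columns 349–408 with its near end at row 112. The foot's front face is at (362–407, 176–186), and the foot and slot are parallel. The side view shows the screw upright in the grip, short of the slot. Next I'll compute the offset.

Run:
```python
from h import *;import pickle
o=pickle.load(open("w3.pkl","rb"));T=R.from_quat(o["tcp_rot"]).as_matrix()
def f(u,v,z):
    p=onplane("wrist",180+u/4-.375,180+v/4-.375,z,o); return (T.T@(p-o["tcp_pos"]))[:2].round(2),p[:2].round(1)
for u in(349,408):print("slot end",f(u,112,66))
for u in(362,407):print("foot bottom",f(u,176,91.2),"top",f(u,186,97.2))
print("wing top",[f(u,v,148.2) for u,v in((345,298),(425,298))])
g=lambda u,v,z:onplane("side",230+u/4-.375,150+v/4-.375,z)[:2].round(1)
print("side slot ends",g(376,286,66),g(424,288,66),"foot",g(379,249,91.2),g(420,252,91.2), "slot proj rail y")
```

```text
slot end (array([ -4.24, -15.42]), array([485.7, -20.5]))
slot end (array([  6.4 , -15.43]), array([484.2, -10. ]))
foot bottom (array([ -1.52, -11.88]), array([488.8, -17.3])) top (array([ -1.42, -12.26]), array([488.4, -17.3]))
foot bottom (array([  5.8 , -11.88]), array([487.8, -10.1])) top (array([  5.69, -12.27]), array([487.4, -10.2]))
wing top [(array([ -2.67, -15.88]), array([485., -19.])), (array([  6.96, -15.89]), array([483.6,  -9.5]))]
side slot ends [513.6 -13.4] [486.4 -22. ] foot [513.5 -14.7] [490.2 -20.4] slot proj rail y
```

```bash
python3 -m pendant '{"translation":[[-0.0015,-0.001,-0.01],[0,0,-0.01],[0,0,-0.003],[0,0,0],[0,0,0]],"yaw":[0,0,0,0,0]}'
python3 - <<'E'
from h import *
o=arm.get_obs();print(o["tcp_pos"],o["force"])
im=arm.grab_frame("wrist")
cv2.imwrite("pics/w4.png",cv2.resize(im[180:330,180:380,::-1],None,fx=4,fy=4,interpolation=cv2.INTER_CUBIC))
s=arm.grab_frame("side");cv2.imwrite("pics/s4.png",cv2.resize(s[180:260,280:380,::-1],None,fx=7,fy=7,interpolation=cv2.INTER_CUBIC))
E
```

```text
time_s: 6.9
tcp_pos: [498.5, -15.8, 97.5]
tcp_rot: [0.656, 0.755, -0.0, -0.0]
force: [-0.1, 0.6, -1.0]
grip_width: 0.108
[498.47250762 -15.77419145  97.47410734] [-0.12971863  0.60555117 -1.02783611]
```

View pics/w4.png

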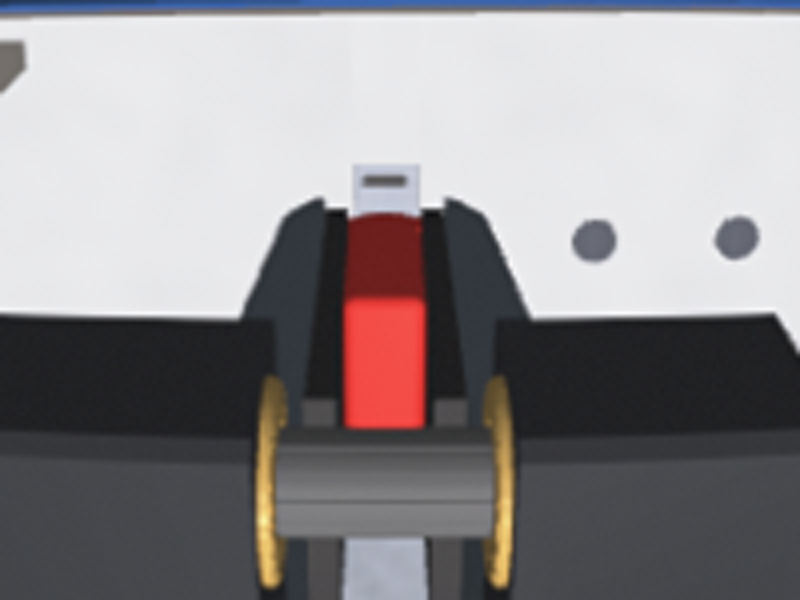

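View pics/s4.png

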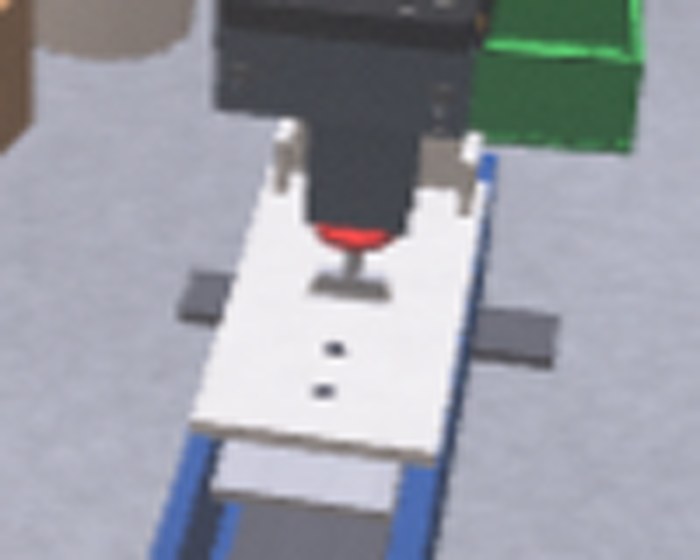

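Foot and slot are centred: foot columns 362–407 against slot 353–420, with a clearance of about 2 mm at the near end. I'll lower the foot into the bracket slot.

```bash
python3 -m pendant '{"translation":[[0,0.0003,-0.002],[0,0,-0.002],[0,0,-0.002],[0,0,0],[0,0,0]],"yaw":[0,0,0,0,0]}'
```

```text
time_s: 7.42
tcp_pos: [498.7, -15.6, 91.8]
tcp_rot: [0.656, 0.755, -0.0, -0.0]
force: [0.5, 0.2, -1.5]
grip_width: 0.107
```

```bash
python3 -m pendant '{"translation":[[-0.0003,0.002,0],[-0.0003,0.002,0],[-0.0003,0.002,0],[-0.0003,0.002,0],[-0.0003,0.002,0],[-0.0003,0.002,0],[-0.0003,0.002,0],[-0.0003,0.002,0],[0,0,0],[0,0,0]],"yaw":[0,0,0,0,0,0,0,0,0,0]}'
python3 - <<'E'
from h import *
s=arm.grab_frame("side");cv2.imwrite("pics/s5.png",cv2.resize(s[150:300,230:430,::-1],None,fx=4,fy=4,interpolation=cv2.INTER_CUBIC))
E
python3 -m pendant '{"translation":[[0,0,-0.001],[0,0,-0.0005],[0,0,0],[0,0,0]],"yaw":[0,0,0,0]}'
python3 -m pendant '{"translation":[[0,0,-0.001],[0,0,0],[0,0,0],[0,0,0]],"yaw":[0,0,0,0]}'
```

```text
time_s: 8.25
tcp_pos: [496.3, 0.7, 91.9]
tcp_rot: [0.656, 0.755, 0.0, -0.0]
force: [-0.4, 0.3, -1.2]
grip_width: 0.107
time_s: 8.63
tcp_pos: [496.3, 0.4, 90.4]
tcp_rot: [0.656, 0.755, -0.0, -0.0]
force: [-0.1, 0.5, -1.0]
grip_width: 0.106
time_s: 8.97
tcp_pos: [496.3, 0.5, 89.4]
tcp_rot: [0.656, 0.755, -0.0, -0.0]
force: [0.1, -0.2, 0.0]
grip_width: 0.108
```

View pics/s5.png

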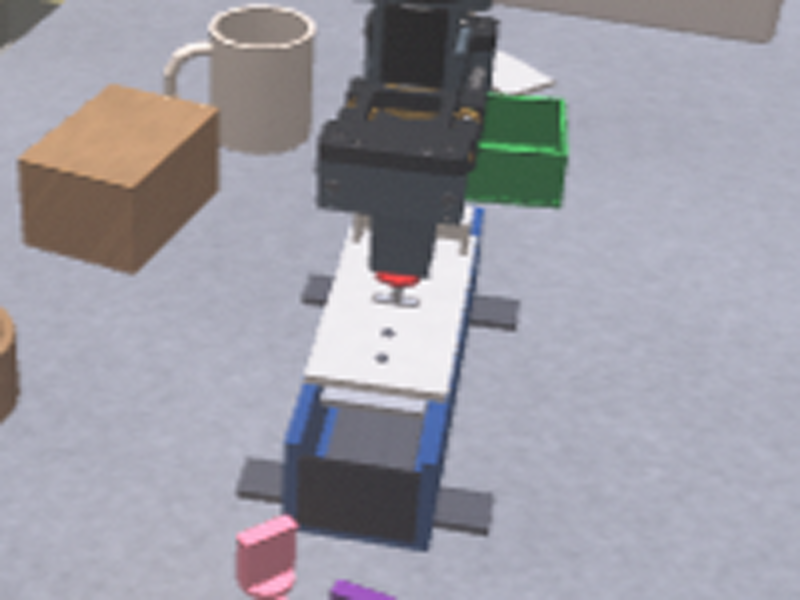

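The bracket is following: its front edge moved from about row 370 to 385, with the foot still in its slot. Next I'll press gently to find the plate.

```bash
python3 -m pendant '{"translation":[[0,0,-0.001],[0,0,0],[0,0,0],[0,0,0]],"yaw":[0,0,0,0]}'
python3 -m pendant '{"translation":[[0,0,-0.001],[0,0,0],[0,0,0],[0,0,0]],"yaw":[0,0,0,0]}'
```

```text
time_s: 9.3
tcp_pos: [496.5, 0.4, 88.5]
tcp_rot: [0.656, 0.755, 0.0, 0.0]
force: [0.3, 0.2, 0.8]
grip_width: 0.106
time_s: 9.63
tcp_pos: [496.5, 0.4, 87.6]
tcp_rot: [0.656, 0.755, 0.0, 0.0]
force: [-0.4, -0.1, 5.4]
grip_width: 0.104
```

```bash
python3 -m pendant '{"translation":[[0,0,0.002],[-0.0002,0.0015,0],[0,0,0],[0,0,-0.0025],[0,0,0],[0,0,0],[0,0,0]],"yaw":[0,0,0,0,0,0,0]}'|sed -n '2p;4p'
python3 -m pendant '{"translation":[[0,0,0.0025],[-0.0002,0.0015,0],[0,0,0],[0,0,-0.0025],[0,0,0],[0,0,0],[0,0,0]],"yaw":[0,0,0,0,0,0,0]}'|sed -n '2p;4p'
python3 -m pendant '{"translation":[[0,0,0.0025],[-0.0002,0.0015,0],[0,0,0],[0,0,-0.0025],[0,0,0],[0,0,0],[0,0,0]],"yaw":[0,0,0,0,0,0,0]}'|sed -n '2p;4p'
python3 -m pendant '{"translation":[[0,0,0.0025],[-0.0002,0.0015,0],[0,0,0],[0,0,-0.0025],[0,0,0],[0,0,0],[0,0,0]],"yaw":[0,0,0,0,0,0,0]}'|sed -n '2p;4p'
```

```text
tcp_pos: [496.3, 2.0, 87.0]
force: [-1.8, -0.8, 5.7]
tcp_pos: [496.0, 3.5, 86.9]
force: [-0.9, -0.5, 6.7]
tcp_pos: [495.8, 5.0, 86.9]
force: [-1.4, 0.2, 7.3]
tcp_pos: [495.6, 6.5, 86.9]
force: [-0.3, -1.7, 6.6]
```

```bash
python3 -m pendant '{"translation":[[0,0,0.0025],[-0.0002,0.0015,0],[0,0,0],[0,0,-0.0025],[0,0,0],[0,0,0],[0,0,0]],"yaw":[0,0,0,0,0,0,0]}'|sed -n '2p;4p'
python3 -m pendant '{"translation":[[0,0,0.0025],[-0.0002,0.0015,0],[0,0,0],[0,0,-0.0025],[0,0,0],[0,0,0],[0,0,0]],"yaw":[0,0,0,0,0,0,0]}'|sed -n '2p;4p'
python3 -m pendant '{"translation":[[0,0,0.0025],[-0.0002,0.0015,0],[0,0,0],[0,0,-0.0025],[0,0,0],[0,0,0],[0,0,0]],"yaw":[0,0,0,0,0,0,0]}'|sed -n '2p;4p'
python3 -m pendant '{"translation":[[0,0,0.0025],[-0.0002,0.0015,0],[0,0,0],[0,0,-0.0025],[0,0,0],[0,0,0],[0,0,0]],"yaw":[0,0,0,0,0,0,0]}'|sed -n '2p;4p'
```

```text
tcp_pos: [495.4, 8.0, 86.9]
force: [-1.0, -0.1, 7.2]
tcp_pos: [495.2, 9.5, 86.9]
force: [-0.9, -1.2, 7.0]
tcp_pos: [495.0, 11.0, 86.9]
force: [-1.1, -0.3, 6.5]
tcp_pos: [494.8, 12.5, 86.9]
force: [-0.2, -0.2, 7.1]
```

```bash
python3 -m pendant '{"translation":[[0,0,0.0025],[-0.0002,0.0015,0],[0,0,0],[0,0,-0.0025],[0,0,0],[0,0,0],[0,0,0]],"yaw":[0,0,0,0,0,0,0]}'|sed -n '2p;4p'
python3 -m pendant '{"translation":[[0,0,0.0025],[-0.0002,0.0015,0],[0,0,0],[0,0,-0.0025],[0,0,0],[0,0,0],[0,0,0]],"yaw":[0,0,0,0,0,0,0]}'|sed -n '2p;4p'
python3 -m pendant '{"translation":[[0,0,0.0025],[-0.0002,0.0015,0],[0,0,0],[0,0,-0.0025],[0,0,0],[0,0,0],[0,0,0]],"yaw":[0,0,0,0,0,0,0]}'|sed -n '2p;4p'
python3 -m pendant '{"translation":[[0,0,0.0025],[-0.0002,0.0015,0],[0,0,0],[0,0,-0.0025],[0,0,0],[0,0,0],[0,0,0]],"yaw":[0,0,0,0,0,0,0]}'|sed -n '2p;4p'
```

```text
tcp_pos: [494.6, 14.0, 86.9]
force: [-1.6, -1.3, 6.5]
tcp_pos: [494.4, 15.5, 86.9]
force: [-0.6, 0.3, 6.8]
tcp_pos: [494.2, 17.0, 86.9]
force: [-1.6, 0.2, 7.2]
tcp_pos: [494.0, 18.5, 86.9]
force: [-1.9, -0.3, 6.4]
```

```bash
python3 -m pendant '{"translation":[[0,0,0.0025],[-0.0002,0.0015,0],[0,0,0],[0,0,-0.0025],[0,0,0],[0,0,0],[0,0,0]],"yaw":[0,0,0,0,0,0,0]}'|sed -n '2p;4p'
python3 -m pendant '{"translation":[[0,0,0.0025],[-0.0002,0.0015,0],[0,0,0],[0,0,-0.0025],[0,0,0],[0,0,0],[0,0,0]],"yaw":[0,0,0,0,0,0,0]}'|sed -n '2p;4p'
python3 -m pendant '{"translation":[[0,0,0.0025],[-0.0002,0.0015,0],[0,0,0],[0,0,-0.0025],[0,0,0],[0,0,0],[0,0,0]],"yaw":[0,0,0,0,0,0,0]}'|sed -n '2p;4p'
python3 - <<'E'
from h import *
s=arm.grab_frame("side");cv2.imwrite("pics/s6.png",cv2.resize(s[150:300,230:430,::-1],None,fx=4,fy=4,interpolation=cv2.INTER_CUBIC))
E
```

```text
tcp_pos: [493.8, 20.0, 86.9]
force: [-1.0, -0.2, 6.0]
tcp_pos: [493.5, 21.5, 86.9]
force: [0.0, 0.8, 2.4]
tcp_pos: [493.4, 23.0, 86.9]
force: [0.7, -0.3, 2.7]
```

View pics/s6.png

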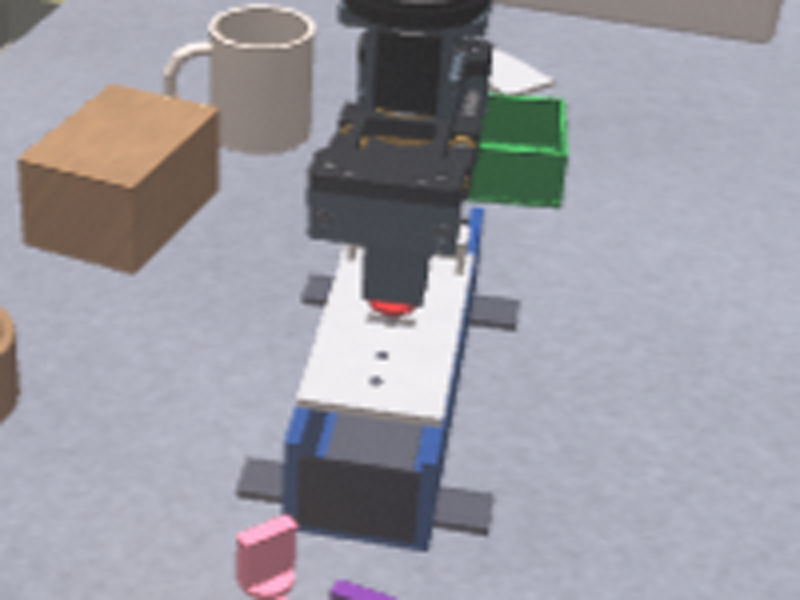

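The force dropped from about 7 N to 2.5 N at TCP y of 21.5 and 23.0, so the foot is over the hidden slot and close to its centre. I'll press down in stages.

```bash
python3 -m pendant '{"translation":[[0,0,-0.0015],[0,0,-0.0015],[0,0,0],[0,0,0]],"yaw":[0,0,0,0]}'
python3 -m pendant '{"translation":[[0,0,-0.0015],[0,0,-0.0015],[0,0,0],[0,0,0]],"yaw":[0,0,0,0]}'|sed -n '2p;4,5p'
```

```text
time_s: 18.77
tcp_pos: [493.4, 23.0, 83.9]
tcp_rot: [0.656, 0.755, 0.0, -0.0]
force: [0.9, 0.6, 3.1]
grip_width: 0.107
tcp_pos: [493.4, 22.9, 80.9]
force: [0.2, 0.8, 3.7]
grip_width: 0.106
```

```bash
python3 -m pendant '{"translation":[[0,0,-0.0015],[0,0,-0.0015],[0,0,0],[0,0,0]],"yaw":[0,0,0,0]}'|sed -n '2p;4,5p'
python3 -m pendant '{"translation":[[0,0,-0.0015],[0,0,-0.0015],[0,0,0],[0,0,0]],"yaw":[0,0,0,0]}'|sed -n '2p;4,5p'
```

```text
tcp_pos: [493.4, 22.9, 77.9]
force: [0.3, -0.8, 5.1]
grip_width: 0.104
tcp_pos: [493.4, 22.9, 75.0]
force: [-0.1, 0.1, 5.2]
grip_width: 0.11
```

```bash
python3 -m pendant '{"translation":[[0,0,-0.001],[0,0,0],[0,0,0]],"yaw":[0,0,0]}'|sed -n '2p;4,5p'
python3 - <<'E'
from h import *
o=arm.get_obs();print(o["q"].round(3),o["ft_torque"])
s=arm.grab_frame("side");cv2.imwrite("pics/s7.png",cv2.resize(s[180:260,280:380,::-1],None,fx=7,fy=7,interpolation=cv2.INTER_CUBIC))
E
```

```text
tcp_pos: [493.4, 23.0, 74.0]
force: [-0.3, 1.0, 5.9]
grip_width: 0.108
[-1.000e-03  2.890e-01  2.195e+00 -0.000e+00  6.570e-01 -1.712e+00] [ 0.16922185 -0.15577608 -0.02638032]
```

View pics/s7.png

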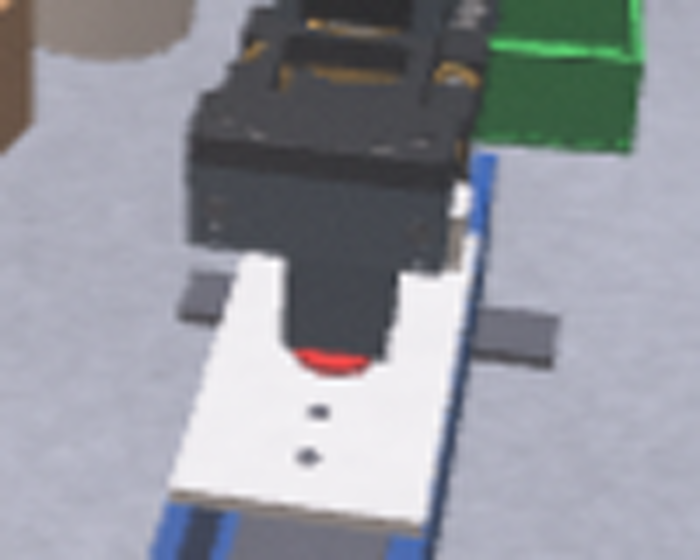

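The collar is down at the bracket face and the foot is through both slots. Now the clockwise turn.

```bash
python3 -m pendant '{"translation":[[0,0,0],[0,0,0],[0,0,0],[0,0,0],[0,0,0],[0,0,0]],"yaw":[-5,-5,-5,-5,0,0]}'; python3 -c "
from h import *;o=arm.get_obs();print(o['ft_torque'])"
```

```text
time_s: 20.57
tcp_pos: [493.4, 22.9, 74.0]
tcp_rot: [0.777, 0.629, 0.0, 0.0]
force: [0.4, 1.4, 5.7]
grip_width: 0.104
[ 0.11595176 -0.10138934  0.02528359]
```

```bash
python3 -m pendant '{"translation":[[0,0,0],[0,0,0],[0,0,0],[0,0,0],[0,0,0],[0,0,0],[0,0,0],[0,0,0],[0,0,0]],"yaw":[-7,-7,-7,-7,-7,-7,-7,0,0]}'; python3 -c "
from h import *;o=arm.get_obs();print(o['ft_torque'])"
python3 -m pendant '{"translation":[[0,0,0],[0,0,0],[0,0,0],[0,0,0],[0,0,0],[0,0,0]],"yaw":[-5,-5,-5,-5,0,0]}'; python3 -c "
from h import *;o=arm.get_obs();print(o['ft_torque'],R.from_quat(o['tcp_rot']).as_matrix()[:,0])"
```

```text
time_s: 21.32
tcp_pos: [493.4, 22.9, 74.1]
tcp_rot: [0.968, 0.25, 0.0, 0.0]
force: [0.0, -0.5, 5.7]
grip_width: 0.107
[ 0.09056858 -0.0941339  -0.03066914]
time_s: 21.82
tcp_pos: [493.6, 22.9, 74.1]
tcp_rot: [0.997, 0.079, 0.0, 0.0]
force: [-0.0, -1.0, 6.3]
grip_width: 0.109
[-0.01413242 -0.19887253  0.00552445] [9.87637498e-01 1.56754354e-01 4.95842748e-04]
```

```bash
python3 -m pendant '{"translation":[[0,0,0],[0,0,0],[0,0,0],[0,0,0]],"yaw":[-2,-2,0,0]}'; python3 -c "
from h import *;o=arm.get_obs();print(o['ft_torque'],R.from_quat(o['tcp_rot']).as_matrix()[:,0])"
```

```text
time_s: 22.15
tcp_pos: [494.2, 22.8, 74.3]
tcp_rot: [0.999, 0.044, 0.001, 0.0]
force: [3.0, -2.5, 5.1]
grip_width: 0.108
[-0.28692769 -0.70049879  0.067645  ] [0.99612382 0.08794364 0.00180051]
```

The wrist force and moment jumped, so the stop is reached after about 92° of turn. I'll back off slightly, let the screw rise to its locked height, and release.

```bash
python3 -m pendant '{"translation":[[-0.0006,0,0.001],[0,0,0.001],[0,0,0.001],[0,0,0],[0,0,0]],"yaw":[2,0,0,0,0]}';python3 -m pendant '{"translation":[[0,0,0.0005],[0,0,0],[0,0,0]],"yaw":[0,0,0]}'; python3 -c "
from h import *;o=arm.get_obs();print(o['ft_torque'],R.from_quat(o['tcp_rot']).as_matrix()[:,0])"
```

```text
time_s: 22.57
tcp_pos: [493.8, 22.9, 77.3]
tcp_rot: [0.998, 0.061, 0.001, 0.0]
force: [5.8, -0.6, 1.4]
grip_width: 0.106
time_s: 22.82
tcp_pos: [493.8, 22.9, 77.7]
tcp_rot: [0.998, 0.061, 0.001, 0.0]
force: [7.4, -0.4, -0.7]
grip_width: 0.106
[-0.05497594 -1.61965113  0.06471658] [0.99256864 0.12166502 0.00226055]
```

```bash
python3 -m pendant '{"translation":[[0,0,0],[0,0,0],[0,0,0],[0,0,0],[0,0,0],[0,0,0],[0,0,0],[0,0,0]],"yaw":[0,0,0,0,0,0,0,0]}' 0.06;python3 -m pendant '{"translation":[[0,0,0.02],[0,0,0.03],[0,0,0.04],[0,0,0.04],[0,0,0],[0,0,0]],"yaw":[0,0,0,0,0,0]}'
python3 - <<'E'
from h import *
o=arm.get_obs();im=arm.grab_frame("wrist");np.save("w8.npy",im);import pickle;pickle.dump(o,open("w8.pkl","wb"))
cv2.imwrite("pics/w8.png",im[:,:,::-1])
s=arm.grab_frame("side");cv2.imwrite("pics/s8.png",cv2.resize(s[180:260,280:380,::-1],None,fx=7,fy=7,interpolation=cv2.INTER_CUBIC))
E
```

```text
time_s: 23.48
tcp_pos: [492.7, 23.0, 77.4]
tcp_rot: [0.998, 0.061, -0.0, 0.0]
force: [0.9, 0.1, 0.2]
grip_width: 0.645
time_s: 23.98
tcp_pos: [494.0, 23.0, 209.7]
tcp_rot: [0.998, 0.061, 0.002, 0.0]
force: [-0.8, 0.4, -0.7]
grip_width: 0.656
```

View pics/w8.png

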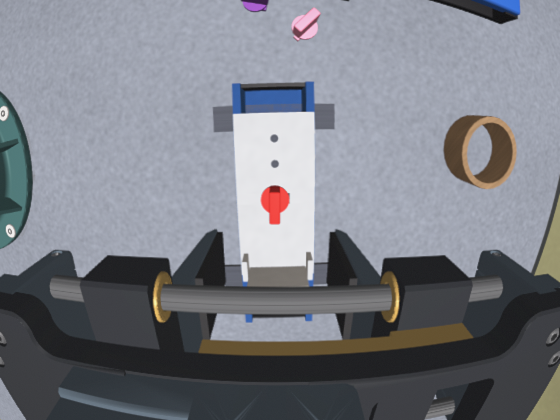

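View pics/s8.png

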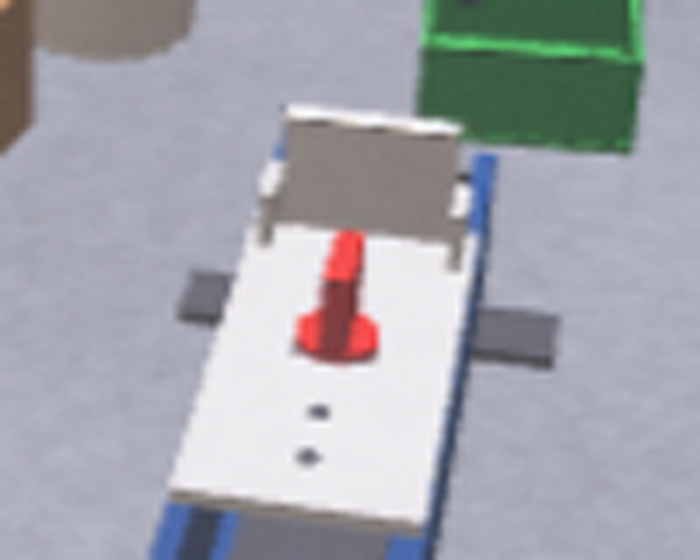

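The wrist view shows the wing along the rail at (275,210), and the side view shows it upright. I'll check the locked height by triangulating the wing top and the collar from the two views.

Run:
```python
from h import *;import pickle
im=np.load("w8.npy");o=pickle.load(open("w8.pkl","rb"))
cv2.imwrite("pics/w8c.png",cv2.resize(im[170:240,235:315,::-1],None,fx=8,fy=8,interpolation=cv2.INTER_CUBIC))
```

```text
(no output)
```

View pics/w8c.png

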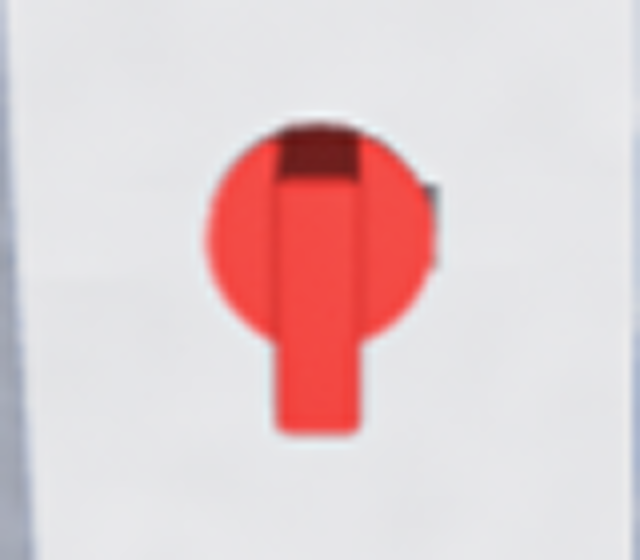

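Run:
```python
from h import *;import pickle
o=pickle.load(open("w8.pkl","rb"))
def tri(w,s):
    a,d=ray("wrist",235+w[0]/8-.44,170+w[1]/8-.44,o);b,e=ray("side",280+s[0]/7-.43,180+s[1]/7-.43)
    d/=np.linalg.norm(d);e/=np.linalg.norm(e)
    t=np.linalg.lstsq(np.c_[d,-e],b-a,rcond=None)[0];p,q=a+d*t[0],b+e*t[1];return ((p+q)/2).round(1),np.linalg.norm(p-q).round(1)
print(tri((318,180),(338,279)),tri((318,433),(350,232)))
print("collar centre bottom edge via wrist",onplane("wrist",235+320/8-.44,170+237/8-.44,75,o))
m=arm.grab_frame("top");cv2.imwrite("pics/t9.png",m[:,:,::-1])
# predicted wing top in side for locked(105) vs unlocked(116)
x,y=494.5,21.5
for z in(101,105,116):print(z,[((np.array(proj("side",(x+k*-.143*15,y+k*.99*15,z)))-[280,180])*7).round() for k in(1,-1)])
```

```text
(array([490.2,  39.3, 107.7]), np.float64(0.2)) (array([494.1,  11. , 108.1]), np.float64(0.9))
collar centre bottom edge via wrist [492.19692498  24.53094701  75.        ]
101 [array([330., 288.]), array([343., 239.])]
105 [array([331., 277.]), array([344., 229.])]
116 [array([333., 248.]), array([346., 200.])]
```

View pics/t9.png

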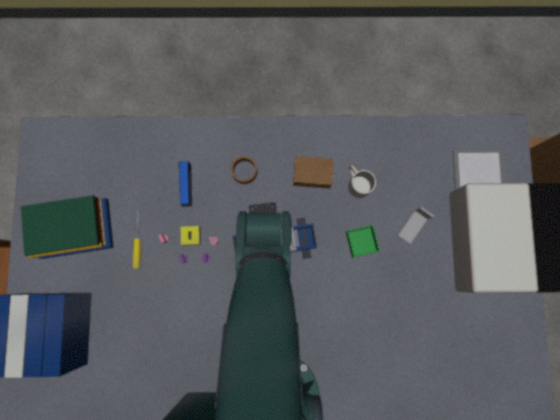

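```bash
python3 -c "
from station import arm
o=arm.get_obs();print(o['time_s'],o['joint_vel'].round(3));print(arm.finish_job())"
```

```text
24.1333 [-0.001  0.013  0.001 -0.002  0.002 -0.   ]
the job is handed in; nothing more can be done
None
```

I fastened the bracket to the rail with the red thumbscrew and handed the job in at about 24 s of the 64 s allowed; no verdict is reported.

- **What I did:** I took the red screw from the yellow holder and put its foot in the bracket's slot. I then slid the bracket along the rail in 1.5 mm steps, probing gently at each.
    - **Finding the slot:** the wrist force dropped from about 7 N to 2.5 N over the hidden slot. There I pressed the foot through both plates at about 6 N.
    - **Locking:** I turned the screw clockwise until the wrist force and moment jumped, after about 92°, then let it rise and released it.
- **Last checks:**
    - **Screw:** in the pictures it stands upright and released, with the wing along the rail. It is about 1–1.5 mm from the slot's centre.
    - **Surroundings:** the bystanders looked unmoved in the top view and the gripper was clear. The highest force I saw at the end of a move was about 8 N.
- **What disagreed:** the wing top measured about 108 mm up across the wrist and side views, while the side view alone fits the expected 105 mm. An unlocked screw would be at about 116 mm. The wrist camera also read about 2–5 mm too far along y compared with the other cameras, so I centred the grasp and the insertion by relative measurements.

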